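Clamp the dish-rack pin until the ratchet slips

ROBOT

A 7-joint arm with a two-finger parallel gripper is mounted at the origin on the work surface. World frame = base frame: x ahead of the robot, y to its left, z up, the work surface at z = 0. Lengths are in m, angles in rad, forces in N, time in s.
With the tool pointing down it reaches from about 0.35 to 0.9 m from the base axis. Payload 8.1 kg.
Tool frame: the origin (TCP) lies midway between the tips of the shut fingers; the grasp point (between the pads) lies 19 mm behind it; z points along the fingers, y is the line along which they close (so a half turn about z gives the same grasp; the last joint's range is limited). The gripper opens to 92 mm and grips with 3 to 60 N. Pads are 19 mm wide; open, the fingers measure 130 mm over their backs; the gripper's body (75 mm by 190 mm) begins 47 mm behind the grasp point.
Start: joints at [1.201, 0.434, 0.025, 1.573, -0.012, 1.134, -0.075], TCP at [0.165, -0.603, 0.227] pointing down, gripper open.
Joint ranges: [-2.62, 2.62], [-0.44, 2.09], [-1.27, 1.32], [0.08, 2.57], [-1.32, 4.46], [0.12, 2], [-2.74, 2.74]. Speed limits (rad/s): [2.22, 2.22, 3.01, 3.01, 3.14, 3.14, 3.14].

INTERFACE

Orientations are given as a rotation vector (axis times angle).
In Python, from cell import arm gives the robot as it stands.
- The arm moves only by the tool send_rows, never from a script. Its argument "increments" is a list of rows, each a list of 3 entries, a list of its own where there are three numbers: the finger opening in cm, from 0 to 9.18, then the shift along the tool's x, y, z in cm, then the turn, a rotation vector about the tool's x, y, z in rad. A call has 1 to 5 rows; each row shifts and turns the commanded pose from where the row before left it, along the tool's axes as they then stand; what a row does not reach is not made up. A row lasts 1/10 s, in which the tool goes at most 50 mm and 8.59 degrees, less where a joint would pass 70% of its speed; a pose out of reach is approached as far as the arm can. A call is refused whole if a number of a shift passes 5 or a number of a turn 0.15, either way. A call with a gripper value outside its range is refused whole. The fingers move at their own pace and stop on an object; "force" is the grip in N (left out, the last holds). Time passes only in rows, so rows that do not move let the fingers close. It gives the time, the measured TCP pose, the force, the opening and the grip force at its end, in the units of the state.
- arm.observe(): the state, without advancing time (a new reading comes with each control period).
- arm.get_image(name): name is "scene" or "top" or "wrist"; returns the picture (420x560x3 uint8, red, green, blue); there is no depth.
- arm.camera_params(name): a dict with "camera_matrix" (3x3 intrinsics, pixels), "R" (3x3) and "t" (3): a world point X has camera coordinates R X + t. Camera axes: x right, y down, z forward; pixel columns grow to the right and rows downward; lengths in m; the calibration is good to about 2 mm. A picture is of the moment at which its call begins: read the wrist's pose just before it. camera_params takes no time and is no camera call; for the wrist camera it gives the pose at the moment of the call.
- arm.sign_off(): hands the job in; it is judged then, once.
The state is a dict: "clock": time; "joints": joint angles; "dq": joint speeds; "joint_efforts": joint torques, N m; "position": TCP position; "ee_rot": TCP orientation; "force": force on the tool from outside, world axes, zero at the start; "ft_torque": the same for the moment, N m; "width": opening from 0.0 (shut) to 1.0 (fully open); "gripper_force": force on a finger pad.
Only numpy, scipy, OpenCV 4.12 (cv2) and the standard library are available. Lean on these libraries where they do the work, as an engineer would, in place of code of your own. Each camera call takes 0.05 s, during which the arm holds its last target. There are 200 camera calls.

TASK

The dish rack's loose hinge pin has to be held in the little blue screw clamp for repair. Take it off its wooden rest by the orange sleeve, lay its bare end in the clamp's groove, slide it gently home against the rubber stop and let go; then turn the black ratchet knob on top clockwise until it clearly slips, stop within an eighth of a turn of slipping, and let go with the pin left clamped. Do not overtighten it by the steel barrel, do not drop the pin, and leave the bowl, cup and cruet where they are.

Things in the scene. Friction and masses are not known exactly. Their poses are not given: they have to be found in the camera images.
- clamp: Fixed blue screw clamp, base plate 150 x 80 x 12 mm. Origin on the counter under the middle of its steel V groove (90 degrees, 24 mm wide at its rims 55 mm up, bottom 43 mm up), which runs along the clamp's x from -45 mm (open end, near the robot) to the stop at +50 mm. The pin lying in it has its axis at y = 0, 50 mm up. z is up.
- screw: Upright screw of the clamp at its x = 30, y = 0 mm, in an arm (28 mm wide, 88 to 108 mm up, from x = 10 mm) on a post behind the stop (x 56 to 84 mm). Origin (fixed) where it leaves the arm's underside. Its foot, a 16 mm disc, starts at a height not told, 2.4 to 13.6 mm above the top of the lying pin (55 mm up), goes down 4 mm per radian clockwise and stays where left.
- stop: Black rubber stop across the far end of the groove, 22 mm wide, 6 mm thick, from 40 to 64 mm above the counter; origin: centre of the face that the pin's tip meets (it looks to the clamp's -x).
- knob_grip (a point): Grip point 150 mm up on the axis of the black ribbed knob (26 mm across, 128 to 162 mm up, never rises or sinks). Below it, 110 to 126 mm up, the steel barrel (36 mm across) is fixed to the screw. Clockwise (from above) the knob carries the barrel along; when the foot bears hard on the pin it slips. Anticlockwise it never slips.
- ratchet (a joint): Slip of the knob on the barrel, rad: 0 at the start, grows only by slipping clockwise (white lines on knob and barrel part). Feel: 0.18 Nm of screw friction, either way (reversed if the hand eases back after a step); as the foot bears on the pin 0.12 Nm of resistance is added within 0.3 rad, and the knob slips at 0.30 Nm, leaving about 30 N on the pin.
- pin: Steel hinge pin, 150 mm long, 90 g, loose on its wooden rest with its axis level, 40 mm above the counter: bare steel 10 mm in diameter, 100 mm long towards +x; orange silicone sleeve 14 mm in diameter, 50 mm long at the -x end. Origin: middle of its length on its axis; x runs along it to the bare tip. It may be rolled to any angle about x.
- pin_tip (a point): Centre of the bare end face of the pin, 75 mm from its origin.
- pin_sleeve (a point): Middle of the orange sleeve, on the pin's axis, 50 mm from its origin towards the tail: where to grip it, across the pin. It overhangs both the rest and, once home, the clamp's groove.
- rest: Fixed light wooden rest, 90 x 46 mm, with two notched uprights 70 mm apart, top of the notches 44 mm high. Origin: on the counter under its middle; x along the pin, towards the bare tip.
- bowl: White ceramic rice bowl, 116 mm across, 55 mm high; origin under its centre. Leave it alone.
- cup: Green plastic cup, 76 mm across, 95 mm high; origin under its centre. Leave it alone.
- cruet: Glass cruet with dark cap, 68 mm across, 160 mm high; origin under its centre. Leave it alone.
Mind the look-alikes: they are no part of the job. Of the things like the clamp, leave any that is turquoise or yellow; of the rest the larger one is meant.

How it is judged:
By the outcome, as a careful person would: the job done as asked, in the order asked, and still so for the second after the job is handed in, with the robot touching nothing.
It also fails if it takes over 72 s, if anything falls off the work surface, if the arm or the gripper's body presses on something with over 40 N, if the wrist force passes 120 N, or if a joint passes its speed limit or range.

## Working session

There is one attempt and no reset: what is moved stays moved. The work goes in short steps, Python scripts to look and compute and a tool call to move; the robot and the scene stay as the last step left them, time stands still between calls to the robot, and variables do not carry over. Pictures are saved under pics/ and viewed, at most 10 in all, crops included, and the job is handed in when it is done.

Besides the shell and the picture viewer there is one more tool, called as name([rows], argument=value, ...), one row to a line, values as JSON. send_rows: Moves the arm, as the interface text tells. Its arguments: {"type":"object","properties":{"increments":{"type":"array"},"force":{"type":"number"}},"required":["increments"]}

```bash
mkdir -p pics; ls
python3 - <<'E'
from cell import arm
import cv2,numpy as np
print(arm.observe())
for n in("scene","top"):
    im=arm.get_image(n); cv2.imwrite(f"pics/{n}0.png",im[:,:,::-1])
    p=arm.camera_params(n); print(n,p)
E
```

```text
pics
{'clock': 0.0, 'joints': array([ 1.20138162,  0.4352002 ,  0.02498201,  1.57407258, -0.01162057,
        1.13399919, -0.07508977]), 'dq': array([ 3.69379997e-04,  4.99476391e-05,  1.84863137e-04,  2.09094065e-03,
        1.59320408e-04, -6.81155135e-05, -8.21836342e-04]), 'joint_efforts': array([ 3.87509954e-04, -6.67846513e+01,  9.85275395e-01, -3.14450061e+01,
       -6.06116513e-02,  4.30081389e-02,  1.61400271e-04]), 'position': array([ 0.16460336, -0.60241785,  0.2259687 ]), 'ee_rot': array([-3.11220812e+00, -4.17551467e-01,  5.12860336e-04]), 'force': array([-0.08104554, -0.98663582, -0.04139243]), 'ft_torque': array([ 0.0315033 , -0.05287856, -0.01309856]), 'gripper_force': 0.0, 'width': 1.0047709204067348}
scene {'camera_matrix': array([[463.98972713,   0.        , 278.66192408],
       [  0.        , 463.98972713, 208.45335185],
       [  0.        ,   0.        ,   1.        ]]), 'R': array([[ 0.58690003,  0.80959623,  0.01011393],
       [ 0.44520306, -0.31225674, -0.83921985],
       [-0.67627109,  0.49704091, -0.54369821]]), 't': array([-0.32295563, -0.1674282 ,  1.52712406])}
top {'camera_matrix': array([[380.8002667 ,   0.        , 279.49654602],
       [  0.        , 380.8002667 , 207.28652521],
       [  0.        ,   0.        ,   1.        ]]), 'R': array([[ 2.06740015e-02, -9.99778184e-01,  4.02103268e-03],
       [-9.82099268e-01, -2.10612622e-02, -1.87182933e-01],
       [ 1.87226100e-01, -7.92330157e-05, -9.82316844e-01]]), 't': array([-0.0231705 ,  0.55999645,  0.83344526])}
```

View pics/scene0.png

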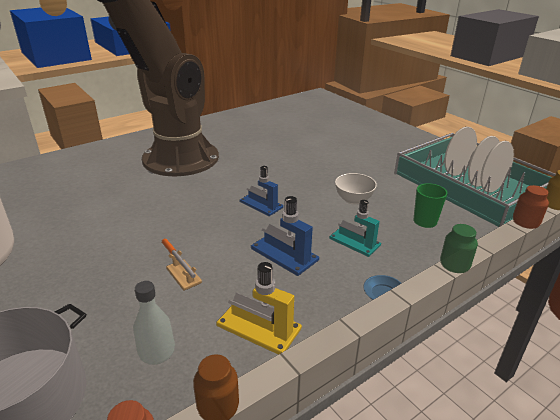

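View pics/top0.png

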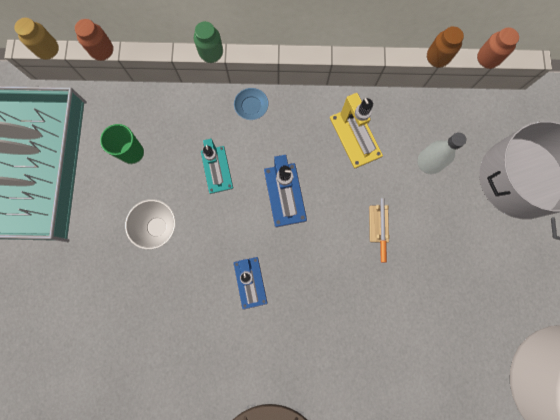

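Both views show these candidates (top-view pixels): large blue clamp (285,190), small blue (250,283), turquoise (216,168) and yellow (357,130). There is one pin on a rest, with the sleeve at (383,250). By the description I take the larger blue clamp.

```bash
cat > h.py <<'E'
from cell import arm
import cv2,numpy as np
from scipy.spatial.transform import Rotation as Ro
def ray(uv,p,z):
    K,R,t=p["camera_matrix"],np.array(p["R"]),np.array(p["t"])
    uv=np.atleast_2d(uv).astype(float)
    d=np.c_[uv,np.ones(len(uv))]@np.linalg.inv(K).T@R
    c=-R.T@t
    return c+d*((z-c[2])/d[:,2])[:,None]
def proj(X,p):
    X=np.atleast_2d(X); c=X@np.array(p["R"]).T+p["t"]; q=c@p["camera_matrix"].T
    return q[:,:2]/q[:,2:]
def mask(im,lo,hi):
    return cv2.inRange(cv2.cvtColor(im,cv2.COLOR_RGB2HSV),lo,hi)
def blobs(m,amin=30):
    c,_=cv2.findContours(m,cv2.RETR_EXTERNAL,cv2.CHAIN_APPROX_NONE)
    return sorted([k for k in c if cv2.contourArea(k)>amin],key=cv2.contourArea,reverse=True)
E
python3 - <<'E'
from h import *
im=cv2.imread("pics/top0.png")[:,:,::-1].copy(); p=arm.camera_params("top")
for n,lo,hi,z in(("blue",(105,120,60),(120,255,255),.012),("orange",(5,180,120),(14,255,255),.04),("wood",(12,60,130),(22,170,255),.02)):
    for b in blobs(mask(im,lo,hi))[:8]:
        r=cv2.minAreaRect(b); w=ray(cv2.boxPoints(r),p,z)
        print(n,np.round(r[0]),cv2.contourArea(b),np.round(w[:,:2].mean(0),3),"sides",np.round([np.linalg.norm(w[0]-w[1]),np.linalg.norm(w[1]-w[2])],3),np.round(w[:,:2],3).tolist())
c=im[90:300,220:420]; cv2.imwrite("pics/crop.png",cv2.resize(c,None,fx=2.8,fy=2.8,interpolation=cv2.INTER_CUBIC)[:,:,::-1])
E
```

```text
blue [284. 190.] 1861.0 [ 0.614 -0.021] sides [0.079 0.173] [[0.69, 0.036], [0.708, -0.041], [0.538, -0.076], [0.521, -0.002]]
blue [250. 283.] 1063.5 [0.387 0.055] sides [0.058 0.11 ] [[0.435, 0.096], [0.447, 0.039], [0.34, 0.014], [0.328, 0.07]]
wood [375. 233.] 412.5 [ 0.509 -0.242] sides [0.033 0.136] [[0.575, -0.22], [0.579, -0.252], [0.444, -0.263], [0.44, -0.231]]
wood [23. 34.] 305.5 [1.019 0.675] sides [0.098 0.052] [[0.972, 0.697], [1.07, 0.704], [1.066, 0.653], [0.968, 0.646]]
wood [386. 224.] 96.5 [ 0.533 -0.268] sides [0.01 0.09] [[0.578, -0.264], [0.578, -0.274], [0.488, -0.271], [0.488, -0.261]]
```

View pics/crop.png

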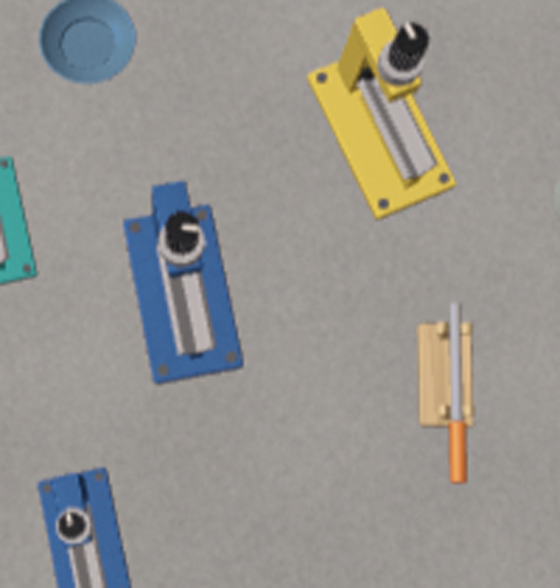

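The crop shows the chosen large blue clamp, about 79 mm wide: base corners at crop (125,222), (210,205), (243,366), (155,383), with the groove's open end toward the robot. The pin runs from its orange tail (458,483) to its bare tip (455,303).

Run:
```python
from h import *
p=arm.camera_params("top")
f=lambda l:np.array(l)/2.8+[220,90]
pin=ray(f([[455,303],[458,421],[458.5,484]]),p,.04); print("pin tip/joint/tail",np.round(pin,4).tolist(), "len",np.linalg.norm(pin[0]-pin[2]),"ang",np.degrees(np.arctan2(*(pin[0]-pin[2])[1::-1])))
b=ray(f([[125,222],[210,205],[243,366],[155,383]]),p,.012); print(np.round(b,4).tolist(),"ctr",b.mean(0)); d=(b[0]+b[1]-b[2]-b[3]); print("clamp yaw",np.degrees(np.arctan2(d[1],d[0])))
k=ray(f([[183,230]]),p,.162); print("knob top",k)
o=arm.observe(); M=Ro.from_rotvec(o["ee_rot"]).as_matrix(); print(np.round(M,3))
w=arm.camera_params("wrist"); R=np.array(w["R"]); c=-R.T@w["t"]; print("wrist cam pos in tool",M.T@(c-o["position"]),"cam z in tool",M.T@R[2], "camx",M.T@R[0], w["camera_matrix"])
```

```text
pin tip/joint/tail [[0.59, -0.2556, 0.04], [0.4897, -0.2551, 0.04], [0.4378, -0.2539, 0.04]] len 0.15217810203011428 ang -0.6343392202985904
[[0.6634, 0.0275, 0.012], [0.6808, -0.0477, 0.012], [0.5365, -0.0781, 0.012], [0.5201, -0.0024, 0.012]] ctr [ 0.6001901  -0.02517878  0.012     ]
clamp yaw 11.838791086071256
knob top [[ 0.61396634 -0.02197774  0.162     ]]
[[ 0.965  0.264 -0.001]
 [ 0.264 -0.965  0.001]
 [-0.    -0.001 -1.   ]]
wrist cam pos in tool [ 0.07263729  0.00109337 -0.15855927] cam z in tool [-2.67786175e-01 -1.52637973e-04  9.63478355e-01] camx [-1.16385387e-03  9.99999309e-01 -1.65054159e-04] [[305.43163456   0.         283.31657444]
 [  0.         305.43163456 211.63264818]
 [  0.           0.           1.        ]]
```

send_rows([
  [9.18,[0,0,0],[0,0,0.14]],
  [9.18,[0,0,0],[0,0,0.137]],
  [9.18,[2.9,-3.5,0.7],[0,0,0]],
  [9.18,[2.9,-3.5,0.7],[0,0,0]],
  [9.18,[2.9,-3.5,0.7],[0,0,0]],
])

```text
clock: 0.6
position: [0.2534, -0.4974, 0.2052]
ee_rot: [-3.141, 0.017, 0.0]
force: [1.0, -0.5, 0.4]
width: 1.0
gripper_force: 0.0
```

send_rows([
  [9.18,[2.9,-3.5,0.7],[0,0,0]],
  [9.18,[2.9,-3.5,0.7],[0,0,0]],
  [9.18,[2.9,-3.5,0.7],[0,0,0]],
  [9.18,[2.9,-3.5,0.7],[0,0,0]],
  [9.18,[2.9,-3.5,0.7],[0,0,0]],
])

```text
clock: 1.1
position: [0.4004, -0.3237, 0.1704]
ee_rot: [-3.142, 0.016, 0.0]
force: [1.2, -0.4, -0.2]
width: 1.002
gripper_force: 0.0
```

send_rows([
  [9.18,[2.9,-3.5,0.7],[0,0,0]],
  [9.18,[0,0,0],[0,0,0]],
])

```text
clock: 1.3
position: [0.433, -0.284, 0.1628]
ee_rot: [-3.138, 0.001, -0.001]
force: [-0.5, 0.2, 1.2]
width: 0.999
gripper_force: 0.0
```

Run:
```python
from h import *
o=arm.observe(); print(o["clock"],o["joints"].round(3),o["position"].round(4),o["ee_rot"].round(3),o["force"].round(2))
w=arm.camera_params("wrist"); im=arm.get_image("wrist"); cv2.imwrite("pics/w1.png",im[:,:,::-1]); np.save("w1.npy",w,allow_pickle=True)
```

```text
1.3 [ 0.537  0.334 -0.074  1.908  0.026  0.902 -1.12 ] [ 0.433  -0.284   0.1628] [-3.138e+00  1.000e-03 -1.000e-03] [-0.5   0.18  1.16]
```

View pics/w1.png

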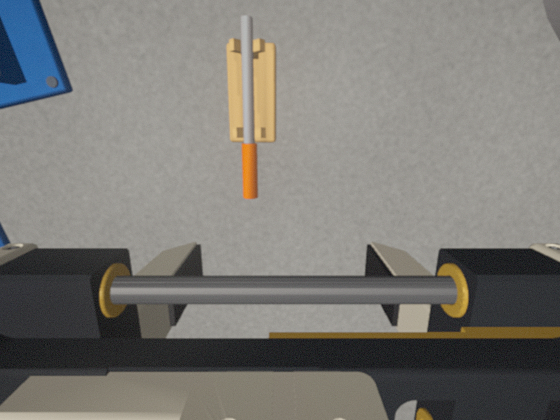

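The wrist view shows the pin at pixels (247,17) tip to (250,198) tail, with the orange sleeve from (249,143) to (250,198).

Run:
```python
from h import *
im=cv2.imread("pics/w1.png")[:,:,::-1].copy(); w=np.load("w1.npy",allow_pickle=True).item()
print(cv2.cvtColor(im,cv2.COLOR_RGB2HSV)[[170,150,100,30],[250,249,248,247]].tolist())
m=mask(im,(5,190,100),(13,255,255)); b=blobs(m)[0]; r=cv2.minAreaRect(b); print(r,cv2.contourArea(b))
q=cv2.boxPoints(r); q=q[np.argsort(q[:,1])]
tail=ray(q[2:].mean(0),w,.04)[0]; jn=ray(q[:2].mean(0),w,.04)[0]; tip=ray((247.3,16.5),w,.04)[0]
d=tip-tail; print("tail",tail,"joint",jn,"tip",tip,"len",np.linalg.norm(d),np.linalg.norm(tail-jn),"yaw",np.degrees(np.arctan2(d[1],d[0])))
s=(tail+jn)/2; o=arm.observe(); M=Ro.from_rotvec(o["ee_rot"]).as_matrix(); print("sleeve",s,"delta tool cm (TCP z .021)",100*M.T@(s-[0,0,.019]-o["position"]), "tool yaw",np.degrees(np.arctan2(M[1,0],M[0,0])))
```

```text
[[14, 208, 208], [16, 209, 221], [12, 15, 173], [30, 3, 166]]Traceback (most recent call last):
  File "<stdin>", line 4, in <module>
IndexError: list index out of range
```

Run:
```python
from h import *
im=cv2.imread("pics/w1.png")[:,:,::-1].copy(); w=np.load("w1.npy",allow_pickle=True).item()
m=mask(im,(7,185,90),(20,255,255)); m[230:]=0; b=blobs(m)[0]; r=cv2.minAreaRect(b); print(r,cv2.contourArea(b))
q=cv2.boxPoints(r); q=q[np.argsort(q[:,1])]
tail=ray(q[2:].mean(0),w,.04)[0]; jn=ray(q[:2].mean(0),w,.04)[0]; tip=ray((247.3,16.5),w,.04)[0]
d=tip-tail; print("tail",tail,"joint",jn,"tip",tip,"len",np.linalg.norm(d),np.linalg.norm(tail-jn),"yaw",np.degrees(np.arctan2(d[1],d[0])))
s=(tail+jn)/2; o=arm.observe(); M=Ro.from_rotvec(o["ee_rot"]).as_matrix(); print("sleeve",s,"delta tool cm (TCP z .021)",100*M.T@(s-[0,0,.019]-o["position"]), "tool yaw",np.degrees(np.arctan2(M[1,0],M[0,0])))
```

```text
((249.0, 170.5), (53.0, 12.0), 90.0) 488.0
tail [ 0.44208839 -0.25210271  0.04      ] joint [ 0.49098712 -0.25365815  0.04      ] tip [ 0.59224908 -0.25549768  0.04      ] len 0.1501990600619878 0.048923463503373725 yaw -1.2951738500089687
sleeve [ 0.46653776 -0.25288043  0.04      ] delta tool cm (TCP z .021) [ 3.5734095  -3.42886227 14.21107172] tool yaw -0.21986419533542276
```

send_rows([
  [9.18,[3.5,-3.4,0],[0,0,0.008]],
  [9.18,[0,0,4],[0,0,0]],
  [9.18,[0,0,4],[0,0,0]],
  [9.18,[0,0,2],[0,0,0]],
  [9.18,[0,0,0],[0,0,0]],
], force=25)

```text
clock: 1.85
position: [0.4615, -0.2573, 0.0611]
ee_rot: [-3.14, 0.031, 0.009]
force: [0.6, 0.2, -0.3]
width: 0.999
gripper_force: 0.0
```

Run:
```python
from h import *
o=arm.observe(); print(o["clock"],o["joints"].round(3),o["position"].round(4),o["ee_rot"].round(3),o["force"].round(2))
M=Ro.from_rotvec(o["ee_rot"]).as_matrix(); print("delta tool cm",100*M.T@(np.array([.467,-.2531,.021])-o["position"]), np.degrees(np.arctan2(M[1,0],M[0,0])))
```

```text
1.85 [ 0.462  0.488 -0.073  1.975  0.055  0.686 -1.237] [ 0.4615 -0.2573  0.0611] [-3.14   0.031  0.009] [ 0.58  0.19 -0.32]
delta tool cm [ 0.56755912 -0.42012392  4.00336622] -1.1310148849990882
```

send_rows([
  [9.18,[0.55,-0.4,0],[0,0,0]],
  [9.18,[0,0,2],[0,0,0]],
  [9.18,[0,0,2],[0,0,0]],
  [9.18,[0,0,0],[0,0,0]],
  [2.5,[0,0,0],[0,0,0]],
])

```text
clock: 2.35
position: [0.4707, -0.2535, 0.0251]
ee_rot: [3.141, -0.029, 0.002]
force: [0.5, 0.0, 0.1]
width: 0.954
gripper_force: 0.0
```

send_rows([
  [1.0,[0,0,0],[0,0,0]],
  [1.0,[0,0,0],[0,0,0]],
  [1.0,[0,0,0],[0,0,0]],
  [1.0,[0,0,0],[0,0,0]],
  [1.0,[0,0,0],[0,0,0]],
])

```text
clock: 2.85
position: [0.4699, -0.2531, 0.0239]
ee_rot: [3.141, -0.029, 0.0]
force: [0.1, 0.3, -0.4]
width: 0.528
gripper_force: 0.0
```

Run:
```python
from h import *
o=arm.observe(); print(o["clock"],o["joints"].round(3),o["position"].round(4),o["ee_rot"].round(3),o["force"].round(2),o["width"],o["gripper_force"])
w=arm.camera_params("wrist"); im=arm.get_image("wrist"); cv2.imwrite("pics/w2.png",im[:,:,::-1]); np.save("w2.npy",w,allow_pickle=True)
```

```text
2.85 [ 0.445  0.55  -0.07   1.992  0.064  0.602 -1.257] [ 0.4699 -0.2531  0.0239] [ 3.141 -0.029  0.   ] [ 0.07  0.33 -0.4 ] 0.5283177998386881 0.0
```

send_rows([
  [1.0,[-0.3,0,0.3],[0,0,0]],
  [1.0,[0,0,0],[0,0,0]],
  [1.0,[0,0,0],[0,0,0]],
  [1.0,[0,0,0],[0,0,0]],
  [1.0,[0,0,0],[0,0,0]],
])

```text
clock: 3.4
position: [0.4669, -0.2527, 0.0207]
ee_rot: [-3.141, 0.028, 0.0]
force: [-0.8, 1.4, 0.0]
width: 0.14
gripper_force: 25.0
```

send_rows([
  [1.0,[0,0,0],[0,0,0]],
  [1.0,[0,0,0],[0,0,0]],
  [1.0,[0,0,0],[0,0,0]],
])

```text
clock: 3.7
position: [0.4669, -0.2527, 0.0207]
ee_rot: [-3.141, 0.028, 0.0]
force: [-0.2, 1.9, 0.8]
width: 0.142
gripper_force: 25.0
```

send_rows([
  [1.0,[0,0,-1.5],[0,0,0]],
  [1.0,[0,0,-2.5],[0,0,0]],
  [1.0,[0,0,-3],[0,0,0]],
  [1.0,[0,0,-3],[0,0,0]],
  [1.0,[0.3,-3,0],[0,0,0]],
])

```text
clock: 4.2
position: [0.4721, -0.2282, 0.1245]
ee_rot: [3.136, -0.039, 0.01]
force: [0.7, 0.5, -0.5]
width: 0.144
gripper_force: 25.0
```

send_rows([
  [1.0,[0.3,-4,0],[0,0,0]],
  [1.0,[0.4,-4,0],[0,0,0]],
  [1.0,[0,-3.1,0],[0,0,-0.08]],
  [1.0,[0,0,0],[0,0,-0.075]],
  [1.0,[0,0,0],[0,0,-0.07]],
])

```text
clock: 4.7
position: [0.4796, -0.1112, 0.1208]
ee_rot: [3.124, 0.333, 0.0]
force: [0.1, 0.4, -0.6]
width: 0.141
gripper_force: 25.0
```

send_rows([
  [1.0,[0,0,0],[0,0,0]],
  [1.0,[0,0,0],[0,0,0]],
  [1.0,[0,0,0],[0,0,0]],
])

```text
clock: 5.0
position: [0.4794, -0.1127, 0.1207]
ee_rot: [3.125, 0.32, -0.0]
force: [-0.3, 0.3, -0.1]
width: 0.141
gripper_force: 25.0
```

Run:
```python
from h import *
o=arm.observe(); print(o["clock"],o["joints"].round(3),o["position"].round(4),o["ee_rot"].round(3),o["force"].round(2),o["width"],o["gripper_force"])
w=arm.camera_params("wrist"); im=arm.get_image("wrist"); cv2.imwrite("pics/w3.png",im[:,:,::-1]); np.save("w3.npy",w,allow_pickle=True)
print("small knob", ray((247,276),arm.camera_params("top"),.115))
```

```text
5.0 [ 0.256  0.356 -0.17   2.007  0.084  0.785 -1.33 ] [ 0.4794 -0.1127  0.1207] [ 3.125  0.32  -0.   ] [-0.26  0.27 -0.06] 0.14143064165201574 24.960039854049683
small knob [[0.4009693  0.05348338 0.115     ]]
```

View pics/w3.png

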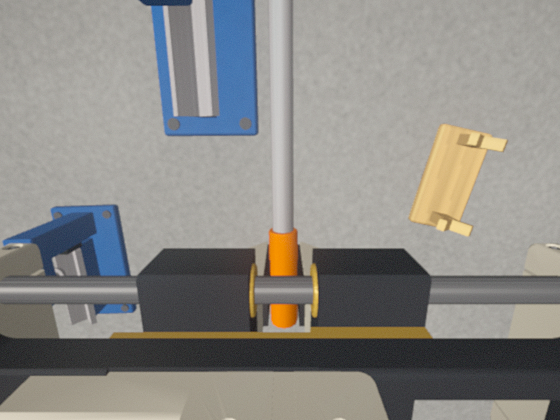

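The pin is held straight: orange sleeve at (284,235–325), bare part up to (282,0). The blue clamp's groove shows from (195,116) upward, with its plate corners near (166,134) and (256,133).

Run:
```python
from h import *
im=cv2.imread("pics/w3.png")[:,:,::-1].copy(); w=np.load("w3.npy",allow_pickle=True).item()
hsv=cv2.cvtColor(im,cv2.COLOR_RGB2HSV)
bl=((hsv[...,0]>100)&(hsv[...,0]<125)&(hsv[...,1]>110))
for r in (20,60,100,114,118,122): 
    x=np.flatnonzero(bl[r,130:265])+130; g=[(int(a),int(b)) for a,b in zip(x[:-1],x[1:]) if b-a>3]; print(r,x.min(),x.max(),g)
rows=np.arange(12,110,4); G=[];P=[]
for r in rows:
    x=np.flatnonzero(bl[r,130:265])+130; d=np.diff(x); i=d.argmax(); G.append([(x[i]+.5,r),(x[i+1]-.5,r)]); P.append([(x.min()-.5,r),(x.max()+.5,r)])
G=np.array(G);P=np.array(P)
def fit(A,z):
    W=ray(A,w,z)[:,:2]; c=W.mean(0); d=np.linalg.svd(W-c)[2][0]; d*=np.sign(d[0]); return c,d
out=[]
for A,z,n in((G,.055,"groove"),(P,.012,"plate")):
    (c1,d1),(c2,d2)=fit(A[:,0],z),fit(A[:,1],z); nrm=np.array([-d1[1],d1[0]])
    print(n,"yaws",np.degrees(np.arctan2(d1[1],d1[0])),np.degrees(np.arctan2(d2[1],d2[0])),"width",nrm@(c1-c2),"mid",(c1+c2)/2)
print("groove end",ray([(172,116),(217,116)],w,.055))
# pin
pm=[]
gray=hsv[...,1]
for r in range(10,225,8):
    x=np.flatnonzero((np.abs(im[r,262:305].astype(int).mean(1)-np.median(im[r,310:330]))>18))+262
    pm.append((x.min(),x.max(),r)) if len(x) else 0
print(pm[::4])
```

```text
20 153 253 [(163, 214)]
60 157 254 [(166, 217)]
100 162 255 [(170, 219)]
114 163 256 [(172, 220)]
118 164 256 [(169, 177), (240, 249)]
122 164 256 [(166, 180), (238, 252)]
groove yaws 11.835570277800803 11.902666604873225 width 0.03285388608464655 mid [ 0.58019152 -0.03019068]
plate yaws 12.198615261915371 11.783737325963322 width 0.07801664222651106 mid [ 0.58811685 -0.02814167]
groove end [[ 0.5421893  -0.0211083   0.055     ]
 [ 0.5485514  -0.05199472  0.055     ]]
[(np.int64(270), np.int64(292), 10), (np.int64(272), np.int64(292), 42), (np.int64(272), np.int64(292), 74), (np.int64(273), np.int64(293), 106), (np.int64(273), np.int64(293), 138), (np.int64(275), np.int64(293), 170), (np.int64(277), np.int64(293), 202)]
```

send_rows([
  [1.0,[0,-2,0],[0,0,0]],
  [1.0,[0,-2,0],[0,0,0]],
  [1.0,[0,-2,0],[0,0,0]],
  [1.0,[0,0,2.2],[0,0,0]],
  [1.0,[0,0,2.2],[0,0,0]],
])

```text
clock: 5.55
position: [0.4679, -0.053, 0.0768]
ee_rot: [3.125, 0.324, 0.003]
force: [1.0, -0.0, -1.2]
width: 0.143
gripper_force: 25.0
```

send_rows([
  [1.0,[0,0,2],[0,0,0]],
  [1.0,[0,0,0],[0,0,0]],
  [1.0,[0,0,0],[0,0,0]],
])

```text
clock: 5.85
position: [0.4671, -0.0536, 0.0569]
ee_rot: [-3.125, -0.323, 0.001]
force: [0.5, -0.7, -0.9]
width: 0.141
gripper_force: 25.0
```

Run:
```python
from h import *
o=arm.observe(); print(o["clock"],o["position"].round(4),o["ee_rot"].round(3),o["force"].round(2),o["width"])
M=Ro.from_rotvec(o["ee_rot"]).as_matrix(); u=np.array([.9787,.2054]);n=np.array([-.2054,.9787]); print("s,n",u@o["position"][:2],n@o["position"][:2],"axes",M[:,0].round(4))
w=arm.camera_params("wrist"); a=arm.get_image("wrist"); np.save("w4.npy",w,allow_pickle=True); cv2.imwrite("pics/w4.png",a[:,:,::-1])
b=arm.get_image("scene"); cv2.imwrite("pics/s4.png",b[:,:,::-1])
p=arm.camera_params("scene"); g=o["position"]+[0,0,.019]
print("pred tip,tail px",proj([g+.125*M[:,0],g-.025*M[:,0]],p))
c=cv2.resize(b[180:280,200:330],(520,400),interpolation=cv2.INTER_CUBIC)
a2=cv2.resize(a[0:230,180:400],(280,292)); cv2.imwrite("pics/m4.png",np.hstack([c,np.vstack([a2,np.zeros((108,280,3),np.uint8)])])[:,:,::-1])
```

```text
5.85 [ 0.4671 -0.0536  0.0569] [-3.125e+00 -3.230e-01  1.000e-03] [ 0.54 -0.67 -0.9 ] 0.14087183189860145
s,n 0.44613239637836766 -0.14840065245360629 axes [ 9.788e-01  2.046e-01 -7.000e-04]
pred tip,tail px [[279.12393615 225.80726011]
 [234.58135046 202.14737051]]
```

View pics/m4.png

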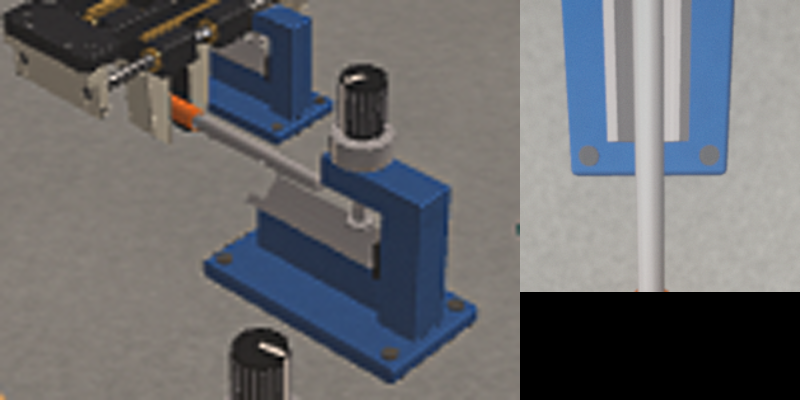

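The pin sits over the groove. In the scene crop the tip is at about (320,185), as predicted, and the foot at (358,222) is above pin height. In the wrist panel the pin is near the centre of the groove block (606–688).

Run:
```python
from h import *
im=cv2.imread("pics/w4.png")[:,:,::-1].copy(); w=np.load("w4.npy",allow_pickle=True).item()
hsv=cv2.cvtColor(im,cv2.COLOR_RGB2HSV); bl=((hsv[...,0]>100)&(hsv[...,0]<125)&(hsv[...,1]>110))
u=np.array([.9787,.2054]);n=np.array([-.2054,.9787])
for r in (10,40,70,100):
    x=np.flatnonzero(bl[r,180:360])+180; i=np.diff(x).argmax(); e=[(x[i]+.5,r),(x[i+1]-.5,r)]
    W=ray(e,w,.055)[:,:2]@n; print("groove",r,e,W.round(4),W.mean().round(4),"plate",(ray([(x.min()-.5,r),(x.max()+.5,r)],w,.012)[:,:2]@n).mean().round(4))
g=cv2.GaussianBlur(cv2.cvtColor(im,cv2.COLOR_RGB2GRAY),(3,3),0).astype(float)
for r in (150,170,190,210):   # pin against counter
    d=np.abs(np.diff(g[r,250:320])); L=d[:35].argmax()+250.5; R_=d[35:].argmax()+285.5; W=ray([(L,r),(R_,r)],w,.0759)[:,:2]; print("pin",r,L,R_,(W@n).round(4),(W@n).mean().round(4),(W@u)[0].round(3))
for r in (10,40,70,100): print(r,g[r,250:310].astype(int).tolist())
```

```text
groove 10 [(np.float64(244.5), 10), (np.float64(314.5), 10)] [-0.1318 -0.164 ] -0.1479 plate -0.1477
groove 40 [(np.float64(245.5), 40), (np.float64(313.5), 40)] [-0.1318 -0.1638] -0.1478 plate -0.1479
groove 70 [(np.float64(246.5), 70), (np.float64(313.5), 70)] [-0.1318 -0.1641] -0.148 plate -0.1476
groove 100 [(np.float64(247.5), 100), (np.float64(312.5), 100)] [-0.1318 -0.164 ] -0.1479 plate -0.1478
pin 150 271.5 293.5 [-0.1442 -0.1541] -0.1491 0.509
pin 170 271.5 293.5 [-0.1441 -0.1541] -0.1491 0.5
pin 190 272.5 293.5 [-0.1444 -0.1542] -0.1493 0.491
pin 210 272.5 293.5 [-0.1443 -0.1543] -0.1493 0.481
10 [194, 195, 191, 175, 146, 127, 125, 125, 126, 127, 128, 127, 125, 126, 127, 127, 129, 137, 155, 175, 185, 190, 195, 197, 198, 198, 198, 199, 200, 199, 198, 195, 190, 183, 177, 171, 165, 159, 150, 141, 131, 129, 144, 171, 189, 193, 193, 194, 195, 197, 197, 195, 192, 193, 192, 180, 155, 135, 128, 129]
40 [195, 196, 195, 188, 169, 144, 129, 128, 129, 130, 131, 131, 130, 129, 128, 129, 130, 133, 146, 167, 184, 190, 193, 197, 200, 200, 200, 201, 201, 201, 200, 197, 191, 184, 177, 171, 166, 160, 152, 142, 132, 126, 137, 165, 188, 196, 196, 196, 198, 201, 200, 196, 194, 195, 193, 179, 151, 132, 130, 131]
70 [197, 196, 197, 195, 186, 165, 141, 129, 128, 130, 131, 130, 130, 130, 130, 130, 130, 131, 137, 155, 176, 188, 193, 197, 200, 201, 201, 202, 202, 202, 200, 197, 192, 186, 179, 172, 166, 160, 153, 144, 133, 127, 140, 168, 191, 198, 197, 197, 199, 201, 200, 197, 196, 195, 186, 164, 142, 132, 130, 131]
100 [197, 197, 197, 198, 196, 186, 164, 139, 128, 128, 130, 131, 130, 130, 130, 130, 130, 129, 132, 143, 165, 183, 191, 195, 199, 201, 202, 203, 203, 202, 200, 197, 192, 185, 178, 171, 165, 159, 151, 143, 133, 128, 140, 168, 190, 198, 198, 199, 201, 202, 200, 197, 196, 195, 184, 158, 138, 131, 131, 131]
```

send_rows([
  [1.0,[0.8,-0.1,0],[0,0,0]],
  [1.0,[0,0,1],[0,0,0]],
  [1.0,[0,0,0.8],[0,0,0]],
  [1.0,[0,0,0.4],[0,0,0]],
  [1.0,[0,0,0],[0,0,0]],
])

```text
clock: 6.45
position: [0.4739, -0.0509, 0.0338]
ee_rot: [-3.125, -0.324, 0.003]
force: [-0.0, -0.9, 0.4]
width: 0.146
gripper_force: 25.0
```

send_rows([
  [1.0,[0,0,0.1],[0,0,0]],
  [1.0,[0,0,0.1],[0,0,0]],
  [1.0,[0,0,0],[0,0,0]],
])

```text
clock: 6.75
position: [0.4748, -0.0509, 0.0328]
ee_rot: [3.125, 0.324, 0.0]
force: [-0.7, -0.3, 0.0]
width: 0.143
gripper_force: 25.0
```

send_rows([
  [1.0,[0,0,0.1],[0,0,0]],
  [1.0,[0,0,0],[0,0,0]],
])

```text
clock: 6.95
position: [0.4748, -0.0509, 0.0317]
ee_rot: [3.125, 0.324, 0.0]
force: [-0.0, 0.5, -1.0]
width: 0.146
gripper_force: 25.0
```

send_rows([
  [1.0,[0,0,0.1],[0,0,0]],
  [1.0,[0,0,0],[0,0,0]],
])

```text
clock: 7.15
position: [0.4749, -0.0509, 0.0307]
ee_rot: [3.125, 0.324, 0.0]
force: [-0.1, -0.5, -0.4]
width: 0.143
gripper_force: 25.0
```

Run:
```python
from h import *
o=arm.observe(); print(o["clock"],o["position"].round(4),o["force"].round(2),o["ft_torque"].round(3))
u=np.array([.9787,.2054]);n=np.array([-.2054,.9787]); print("s,n",u@o["position"][:2],n@o["position"][:2])
```

```text
7.15 [ 0.4749 -0.0509  0.0307] [-0.11 -0.53 -0.39] [ 0.016 -0.048 -0.04 ]
s,n 0.4542790034656467 -0.14735923644729026
```

send_rows([
  [1.0,[0,0,0.1],[0,0,0]],
  [1.0,[0,0,0],[0,0,0]],
])

```text
clock: 7.35
position: [0.4749, -0.051, 0.0297]
ee_rot: [3.125, 0.324, 0.0]
force: [0.1, -1.2, 0.2]
width: 0.144
gripper_force: 25.0
```

send_rows([
  [1.0,[0.5,0,0],[0,0,0]],
  [1.0,[0.5,0,0],[0,0,0]],
  [1.0,[0.5,0,0],[0,0,0]],
  [1.0,[0,0,0],[0,0,0]],
])

```text
clock: 7.75
position: [0.4909, -0.0475, 0.0299]
ee_rot: [3.125, 0.325, 0.002]
force: [1.1, -0.4, 1.0]
width: 0.145
gripper_force: 25.0
```

send_rows([
  [1.0,[0.4,0,0],[0,0,0]],
  [1.0,[0.4,0,0],[0,0,0]],
  [1.0,[0.4,0,0],[0,0,0]],
  [1.0,[0,0,0],[0,0,0]],
])

```text
clock: 8.15
position: [0.5021, -0.0451, 0.0298]
ee_rot: [-3.125, -0.324, -0.002]
force: [0.5, -0.0, 2.0]
width: 0.143
gripper_force: 25.0
```

send_rows([
  [1.0,[0.2,0,0],[0,0,0]],
  [1.0,[0.15,0,0],[0,0,0]],
  [1.0,[0,0,0],[0,0,0]],
])

```text
clock: 8.45
position: [0.5047, -0.0446, 0.0297]
ee_rot: [3.125, 0.324, 0.0]
force: [-0.8, 0.3, 1.8]
width: 0.145
gripper_force: 25.0
```

Run:
```python
from h import *
o=arm.observe(); print(o["clock"],o["position"].round(4),o["force"].round(2),o["ft_torque"].round(3))
u=np.array([.9787,.2054]);n=np.array([-.2054,.9787]); print("s,n",u@o["position"][:2],n@o["position"][:2])
b=arm.get_image("scene"); c=cv2.resize(b[180:270,215:325],(770,600),interpolation=cv2.INTER_CUBIC); cv2.imwrite("pics/s5.png",c[:,:,::-1])
```

```text
8.45 [ 0.5047 -0.0446  0.0297] [-0.84  0.26  1.76] [-0.083  0.176 -0.028]
s,n 0.4848150853908877 -0.14729792479484413
```

View pics/s5.png

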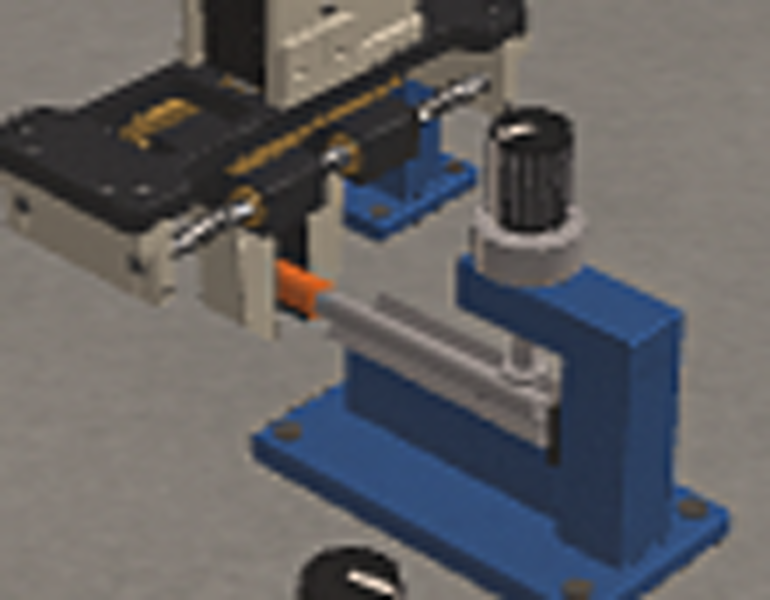

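The pin lies in the groove with its bare part under the foot at (525,375). The tip is about 1 cm short of the black stop, so I continue gently.

send_rows([
  [1.0,[0.1,0,0],[0,0,0]],
  [1.0,[0.1,0,0],[0,0,0]],
  [1.0,[0.1,0,0],[0,0,0]],
  [1.0,[0,0,0],[0,0,0]],
])

```text
clock: 8.9
position: [0.5077, -0.044, 0.0297]
ee_rot: [3.125, 0.324, 0.0]
force: [-2.0, 0.1, 1.9]
width: 0.146
gripper_force: 25.0
```

send_rows([
  [1.0,[0.1,0,0],[0,0,0]],
  [1.0,[0.1,0,0],[0,0,0]],
  [1.0,[0,0,0],[0,0,0]],
])

```text
clock: 9.2
position: [0.5097, -0.0436, 0.0297]
ee_rot: [3.125, 0.324, 0.0]
force: [-1.7, 0.3, 2.1]
width: 0.146
gripper_force: 25.0
```

send_rows([
  [1.0,[0.1,0,0],[0,0,0]],
  [1.0,[0.1,0,0],[0,0,0]],
  [1.0,[0,0,0],[0,0,0]],
])

```text
clock: 9.5
position: [0.5117, -0.0431, 0.0297]
ee_rot: [3.125, 0.324, 0.0]
force: [-2.6, 0.2, 4.0]
width: 0.14
gripper_force: 25.0
```

send_rows([
  [1.0,[0.1,0,0],[0,0,0]],
  [1.0,[0,0,0],[0,0,0]],
])

```text
clock: 9.7
position: [0.5126, -0.0429, 0.0297]
ee_rot: [3.125, 0.324, 0.0]
force: [-2.9, -0.7, 3.5]
width: 0.146
gripper_force: 25.0
```

send_rows([
  [1.0,[0.1,0,0],[0,0,0]],
  [1.0,[0,0,0],[0,0,0]],
])

```text
clock: 9.9
position: [0.5135, -0.0427, 0.0297]
ee_rot: [3.125, 0.324, 0.0]
force: [-3.1, -0.1, 3.1]
width: 0.142
gripper_force: 25.0
```

send_rows([
  [1.0,[0.1,0,0],[0,0,0]],
  [1.0,[0,0,0],[0,0,0]],
])

```text
clock: 10.1
position: [0.5145, -0.0425, 0.0297]
ee_rot: [3.125, 0.324, 0.0]
force: [-2.2, -0.2, 2.9]
width: 0.148
gripper_force: 25.0
```

Run:
```python
from h import *
o=arm.observe(); print(o["clock"],o["position"].round(4),o["force"].round(2),o["ft_torque"].round(3))
u=np.array([.9787,.2054]); print("s",u@o["position"][:2])
M=Ro.from_rotvec(o["ee_rot"]).as_matrix()
w=arm.camera_params("wrist"); im=arm.get_image("wrist"); cv2.imwrite("pics/w6.png",im[:,:,::-1]); 
m=mask(im,(5,185,90),(20,255,255)); m[:, :250]=0; m[:,320:]=0
b=blobs(m)[0]; x,y,wd,h=cv2.boundingRect(b); print("orange box",x,y,wd,h,"joint s",u@ray((x+wd/2,y),w,.05)[0][:2], ray((x+wd/2,y),w,.057)[0][:2]@u)
b=arm.get_image("scene"); c=cv2.resize(b[210:255,265:320],(733,600),interpolation=cv2.INTER_CUBIC); cv2.imwrite("pics/s6.png",c[:,:,::-1])
```

```text
10.1 [ 0.5145 -0.0425  0.0297] [-2.25 -0.16  2.89] [ 0.041  0.463 -0.062]
s 0.4948461861243415
orange box 269 230 29 46 joint s 0.5199859073222242 0.5223922334834528
```

View pics/s6.png

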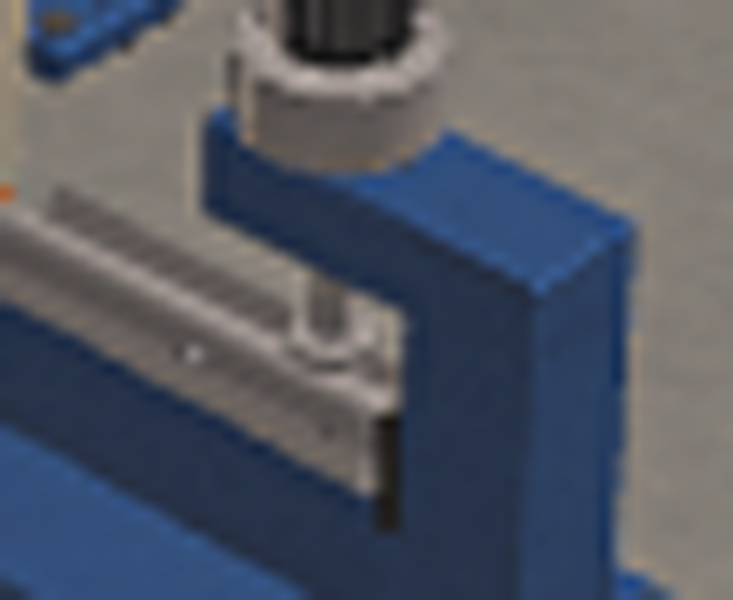

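The scene crop shows the pin under the foot with its tip close to the black stop at (387,470). No clear force rise yet, so I continue in small steps.

send_rows([
  [1.0,[0.1,0,0],[0,0,0]],
  [1.0,[0,0,0],[0,0,0]],
])

```text
clock: 10.4
position: [0.5155, -0.0423, 0.0297]
ee_rot: [-3.125, -0.324, 0.0]
force: [-3.2, -0.1, 4.1]
width: 0.141
gripper_force: 25.0
```

send_rows([
  [1.0,[0.1,0,0],[0,0,0]],
  [1.0,[0,0,0],[0,0,0]],
])

```text
clock: 10.6
position: [0.5161, -0.0422, 0.0297]
ee_rot: [3.125, 0.324, -0.001]
force: [-4.7, 0.3, 5.1]
width: 0.141
gripper_force: 25.0
```

send_rows([
  [1.0,[0.05,0,0],[0,0,0]],
  [1.0,[0,0,0],[0,0,0]],
])

```text
clock: 10.8
position: [0.5161, -0.0422, 0.0296]
ee_rot: [3.125, 0.324, -0.002]
force: [-6.1, 0.0, 6.3]
width: 0.138
gripper_force: 25.0
```

send_rows([
  [1.0,[0.05,0,0],[0,0,0]],
  [1.0,[0,0,0],[0,0,0]],
])

```text
clock: 11.0
position: [0.5161, -0.0422, 0.0296]
ee_rot: [3.125, 0.324, -0.003]
force: [-7.0, -0.8, 7.8]
width: 0.144
gripper_force: 25.0
```

send_rows([
  [1.0,[0,0,-0.1],[0,0,0]],
  [1.0,[0,0,0],[0,0,0]],
])

```text
clock: 11.2
position: [0.5161, -0.0423, 0.0303]
ee_rot: [3.125, 0.324, -0.004]
force: [-5.5, -1.1, 0.6]
width: 0.144
gripper_force: 25.0
```

send_rows([
  [2.0,[0,0,0],[0,0,0]],
  [3.0,[0,0,0],[0,0,0]],
  [4.0,[0,0,0],[0,0,0]],
  [5.0,[0,0,0],[0,0,0]],
  [5.0,[0,0,0],[0,0,0]],
])

```text
clock: 11.7
position: [0.5177, -0.0419, 0.0308]
ee_rot: [3.125, 0.324, 0.001]
force: [0.8, 0.3, -0.8]
width: 0.509
gripper_force: 0.0
```

Run:
```python
from h import *
o=arm.observe(); print(o["clock"],o["joints"].round(3),o["position"].round(4),o["force"].round(2),o["width"])
u=np.array([.9787,.2054]);n=np.array([-.2054,.9787])
w=arm.camera_params("wrist"); im=arm.get_image("wrist"); cv2.imwrite("pics/w7.png",im[:,:,::-1]); 
m=mask(im,(5,185,90),(20,255,255)); m[:, :250]=0; m[:,320:]=0
b=blobs(m)[0]; x,y,wd,h=cv2.boundingRect(b); print("orange box",x,y,wd,h,"joint s",u@ray((x+wd/2,y),w,.05)[0][:2])
```

```text
11.7 [ 0.096  0.528 -0.159  2.017  0.14   0.606 -1.521] [ 0.5177 -0.0419  0.0308] [ 0.83  0.32 -0.82] 0.5093799236973301
orange box 270 233 26 43 joint s 0.5212795420164611
```

send_rows([
  [6.0,[0,0,-2],[0,0,0]],
  [6.0,[0,0,-4.5],[0,0,0]],
  [6.0,[0,0,-4.5],[0,0,0]],
  [6.0,[0,0,-4.5],[0,0,0]],
  [6.0,[0,0,-2],[0,0,0]],
])

```text
clock: 12.25
position: [0.5191, -0.0418, 0.2101]
ee_rot: [3.124, 0.324, 0.009]
force: [0.3, -0.1, -0.5]
width: 0.653
gripper_force: 0.0
```

send_rows([
  [6.0,[3.5,0,0],[0,0,0]],
  [6.0,[3.5,0,0],[0,0,0]],
  [6.0,[3.3,0,0],[0,0,0]],
  [6.0,[0,0,0],[0,0,0]],
  [6.0,[0,0,0],[0,0,0]],
])

```text
clock: 12.75
position: [0.6181, -0.0206, 0.2051]
ee_rot: [-3.125, -0.325, 0.002]
force: [0.6, -0.4, 0.6]
width: 0.654
gripper_force: 0.0
```

Run:
```python
from h import *
o=arm.observe(); print(o["clock"],o["joints"].round(3),o["position"].round(4),o["force"].round(2),o["width"],o["ft_torque"].round(3))
u=np.array([.9787,.2054]);n=np.array([-.2054,.9787]); print("s,n",u@o["position"][:2],n@o["position"][:2])
w=arm.camera_params("wrist"); im=arm.get_image("wrist"); cv2.imwrite("pics/w8.png",im[:,:,::-1]); np.save("w8.npy",w,allow_pickle=True)
print("pred knob top",proj([[.6188,-.0205,.162]],w),"barrel",proj([[.6188,-.0205,.126]],w))
```

```text
12.75 [ 0.072  0.452 -0.181  1.605  0.089  1.094 -1.496] [ 0.6181 -0.0206  0.2051] [ 0.6  -0.4   0.55] 0.6541182662219857 [-0.013  0.015  0.014]
s,n 0.6006590572966802 -0.1470888316537788
pred knob top [[282.0037435  233.47261457]] barrel [[282.19181263 218.50848035]]
```

View pics/w8.png

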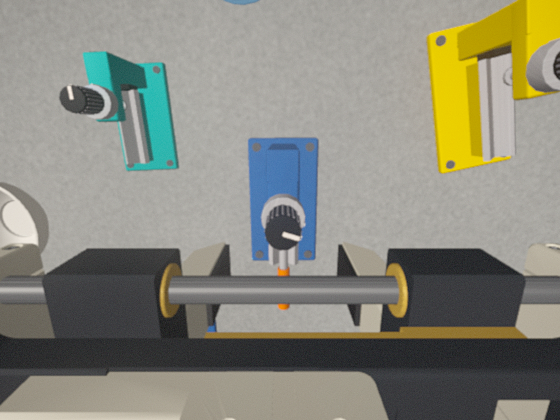

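The knob top is at (283,234), within 1 px of the prediction, and the pin sits straight in the groove with its orange sleeve at (283,290). I now wind the wrist anticlockwise, in the air, so one grip covers the whole turn.

send_rows([
  [6.0,[0,0,0],[0,0,-0.145]],
  [6.0,[0,0,0],[0,0,-0.145]],
  [6.0,[0,0,0],[0,0,-0.145]],
  [6.0,[0,0,0],[0,0,-0.145]],
  [6.0,[0,0,0],[0,0,-0.145]],
])

```text
clock: 13.3
position: [0.617, -0.0214, 0.2061]
ee_rot: [2.802, 1.419, -0.001]
force: [0.4, 0.2, -0.3]
width: 0.653
gripper_force: 0.0
```

send_rows([
  [6.0,[0,0,0],[0,0,-0.145]],
  [6.0,[0,0,0],[0,0,-0.145]],
  [6.0,[0,0,0],[0,0,-0.145]],
  [6.0,[0,0,0],[0,0,-0.145]],
  [6.0,[0,0,0],[0,0,-0.145]],
])

```text
clock: 13.8
position: [0.617, -0.0215, 0.206]
ee_rot: [2.117, 2.32, -0.002]
force: [0.1, 0.7, -0.5]
width: 0.655
gripper_force: 0.0
```

send_rows([
  [6.0,[0,0,0],[0,0,-0.145]],
  [6.0,[0,0,0],[0,0,-0.145]],
  [6.0,[0,0,0],[0,0,-0.145]],
  [6.0,[0,0,0],[0,0,-0.145]],
  [6.0,[0,0,0],[0,0,-0.145]],
])

```text
clock: 14.3
position: [0.617, -0.0215, 0.206]
ee_rot: [1.157, 2.921, -0.002]
force: [-0.3, -0.6, 0.1]
width: 0.653
gripper_force: 0.0
```

send_rows([
  [6.0,[0,0,0],[0,0,-0.145]],
  [6.0,[0,0,0],[0,0,-0.145]],
  [6.0,[0,0,0],[0,0,-0.145]],
  [6.0,[0,0,0],[0,0,-0.145]],
  [6.0,[0,0,0],[0,0,-0.145]],
])

```text
clock: 14.8
position: [0.6171, -0.0216, 0.2059]
ee_rot: [-0.046, -3.141, 0.003]
force: [0.3, 0.6, -0.3]
width: 0.653
gripper_force: 0.0
```

send_rows([
  [6.0,[0,0,0],[0,0,-0.145]],
  [6.0,[0,0,0],[0,0,-0.145]],
  [6.0,[0,0,0],[0,0,-0.145]],
  [6.0,[0,0,0],[0,0,-0.145]],
  [6.0,[0,0,0],[0,0,-0.145]],
])

```text
clock: 15.3
position: [0.6171, -0.0216, 0.2059]
ee_rot: [1.071, -2.952, 0.003]
force: [0.2, 0.2, 0.7]
width: 0.651
gripper_force: 0.0
```

send_rows([
  [6.0,[0,0,0],[0,0,0]],
  [6.0,[0,0,0],[0,0,0]],
])

```text
clock: 15.5
position: [0.6175, -0.0213, 0.2057]
ee_rot: [1.056, -2.958, 0.001]
force: [0.7, 0.6, -0.2]
width: 0.658
gripper_force: 0.0
```

Run:
```python
from h import *
o=arm.observe(); print(o["clock"],o["joints"].round(3),o["position"].round(4),o["ee_rot"].round(3))
M=Ro.from_rotvec(o["ee_rot"]).as_matrix(); print("delta tool cm",100*M.T@(np.array([.6188,-.0205,.131])-o["position"]),"tool z",M[:,2].round(4))
```

```text
15.5 [ 0.58   0.651 -1.026  1.561  0.576  1.26   1.72 ] [ 0.6175 -0.0213  0.2057] [ 1.056e+00 -2.958e+00  1.000e-03]
delta tool cm [-0.15341827 -0.01721247  7.47310453] tool z [-3.e-04 -8.e-04 -1.e+00]
```

send_rows([
  [6.0,[-0.15,0,2.5],[0,0,0]],
  [6.0,[0,0,2.5],[0,0,0]],
  [6.0,[0,0,1.5],[0,0,0]],
  [6.0,[0,0,0.8],[0,0,0]],
  [6.0,[0,0,0],[0,0,0]],
], force=50)

```text
clock: 16.0
position: [0.6189, -0.02, 0.1321]
ee_rot: [1.061, -2.956, -0.0]
force: [0.4, 0.2, 0.5]
width: 0.655
gripper_force: 0.0
```

send_rows([
  [6.0,[0,0,0],[0,0,0]],
])

```text
clock: 16.1
position: [0.6198, -0.0196, 0.1336]
ee_rot: [-1.062, 2.956, -0.0]
force: [0.2, 0.6, 1.0]
width: 0.655
gripper_force: 0.0
```

Run:
```python
from h import *
o=arm.observe(); print(o["clock"],o["joints"].round(3),o["position"].round(4),o["ee_rot"].round(3),o["force"].round(2))
M=Ro.from_rotvec(o["ee_rot"]).as_matrix(); print("delta tool cm",100*M.T@(np.array([.6188,-.0205,.132])-o["position"]),"tool z",M[:,2].round(4))
```

```text
16.1 [ 0.553  0.719 -0.981  1.639  0.647  1.139  1.665] [ 0.6198 -0.0196  0.1336] [-1.062  2.956 -0.   ] [0.23 0.65 1.03]
delta tool cm [ 0.13284958 -0.01022975  0.15787679] tool z [ 1.e-03  2.e-04 -1.e+00]
```

send_rows([
  [6.0,[0.12,0,0.1],[0,0,0]],
  [2.0,[0,0,0],[0,0,0]],
  [2.0,[0,0,0],[0,0,0]],
  [2.0,[0,0,0],[0,0,0]],
  [2.0,[0,0,0],[0,0,0]],
])

```text
clock: 16.6
position: [0.6185, -0.0206, 0.1318]
ee_rot: [-1.062, 2.956, -0.0]
force: [0.1, -0.4, 0.7]
width: 0.356
gripper_force: 0.0
```

send_rows([
  [2.0,[0,0,0],[0,0,0]],
  [2.0,[0,0,0],[0,0,0]],
  [2.0,[0,0,0],[0,0,0]],
  [2.0,[0,0,0],[0,0,0]],
])

```text
clock: 17.0
position: [0.6182, -0.0202, 0.1318]
ee_rot: [1.063, -2.956, -0.001]
force: [-3.2, 2.0, 1.8]
width: 0.276
gripper_force: 50.0
```

```bash
cat > st.py <<'E'
from h import *
o=arm.observe(); M=Ro.from_rotvec(o["ee_rot"]).as_matrix()
print(o["clock"],"j",o["joints"].round(2),"p",o["position"].round(4),"yaw",round(float(np.arctan2(M[1,0],M[0,0])),3),"F",o["force"].round(1),"T",o["ft_torque"].round(3),o["width"].round(3),o["gripper_force"])
E
python3 st.py
```

```text
Traceback (most recent call last):
  File "st.py", line 3, in <module>
    print(o["clock"],"j",o["joints"].round(2),"p",o["position"].round(4),"yaw",round(float(np.arctan2(M[1,0],M[0,0])),3),"F",o["force"].round(1),"T",o["ft_torque"].round(3),o["width"].round(3),o["gripper_force"])
                                                                                                                                                                             ^^^^^^^^^^^^^^^^
AttributeError: 'float' object has no attribute 'round'
```

```bash
sed -i 's/o\["width"\].round(3)/round(float(o["width"]),3)/' st.py; python3 st.py
```

```text
17.0 j [ 0.56  0.72 -0.98  1.64  0.65  1.14  1.66] p [ 0.6182 -0.0202  0.1318] yaw -2.451 F [-3.2  2.   1.8] T [ 0.556  0.463 -0.022] 0.276 49.99854326248169
```

send_rows([
  [2.0,[0,0,0],[0,0,0.08]],
  [2.0,[0,0,0],[0,0,0.08]],
  [2.0,[0,0,0],[0,0,0.08]],
  [2.0,[0,0,0],[0,0,0.08]],
])

```text
clock: 17.4
position: [0.6181, -0.0202, 0.1318]
ee_rot: [0.574, -3.088, -0.001]
force: [-2.7, 2.0, 1.4]
width: 0.272
gripper_force: 50.0
```

```bash
python3 st.py
```

```text
17.4 j [ 0.52  0.69 -0.91  1.65  0.59  1.1   1.38] p [ 0.6181 -0.0202  0.1318] yaw -2.774 F [-2.7  2.   1.4] T [0.452 0.418 0.157] 0.272 49.99654233455658
```

send_rows([
  [2.0,[0,0,0],[0,0,0.1]],
  [2.0,[0,0,0],[0,0,0.1]],
  [2.0,[0,0,0],[0,0,0.1]],
  [2.0,[0,0,0],[0,0,0.1]],
])

```text
clock: 17.8
position: [0.6181, -0.0201, 0.1318]
ee_rot: [-0.052, -3.141, -0.0]
force: [-2.7, 2.5, 1.6]
width: 0.272
gripper_force: 50.0
```

```bash
python3 st.py
```

```text
17.8 j [ 0.47  0.65 -0.81  1.65  0.53  1.07  1.04] p [ 0.6181 -0.0201  0.1318] yaw 3.109 F [-2.7  2.5  1.6] T [0.442 0.489 0.149] 0.272 49.99532461166382
```

send_rows([
  [2.0,[0,0,0],[0,0,0.08]],
  [2.0,[0,0,0],[0,0,0.08]],
])

```text
clock: 18.0
position: [0.6181, -0.0201, 0.1318]
ee_rot: [-0.302, -3.127, -0.0]
force: [-1.7, 2.3, 2.9]
width: 0.275
gripper_force: 50.0
```

```bash
python3 st.py
```

```text
18.0 j [ 0.45  0.64 -0.77  1.65  0.5   1.06  0.9 ] p [ 0.6181 -0.0201  0.1318] yaw 2.949 F [-1.7  2.3  2.9] T [0.438 0.436 0.109] 0.275 49.996258020401
```

send_rows([
  [2.0,[0,0,0],[0,0,0.08]],
  [2.0,[0,0,0],[0,0,0.08]],
  [2.0,[0,0,0],[0,0,0.08]],
])

```text
clock: 18.3
position: [0.6182, -0.02, 0.1318]
ee_rot: [-0.673, -3.068, -0.0]
force: [-2.8, 2.6, 2.5]
width: 0.271
gripper_force: 50.0
```

```bash
python3 st.py
```

```text
18.3 j [ 0.41  0.62 -0.71  1.66  0.46  1.04  0.69] p [ 0.6182 -0.02    0.1318] yaw 2.709 F [-2.8  2.6  2.5] T [0.444 0.448 0.161] 0.271 49.99628663063049
```

send_rows([
  [2.0,[0,0,0],[0,0,0.08]],
  [2.0,[0,0,0],[0,0,0.08]],
])

```text
clock: 18.5
position: [0.6181, -0.02, 0.1318]
ee_rot: [-0.917, -3.004, -0.0]
force: [-2.3, 2.1, 2.6]
width: 0.271
gripper_force: 50.0
```

```bash
python3 st.py; python3 -c "
from h import *
arm.get_image('top')"; python3 st.py
```

```text
18.5 j [ 0.39  0.61 -0.68  1.66  0.43  1.03  0.55] p [ 0.6181 -0.02    0.1318] yaw 2.549 F [-2.3  2.1  2.6] T [0.45  0.379 0.139] 0.271 49.99615788459778
18.55 j [ 0.39  0.61 -0.67  1.66  0.43  1.03  0.55] p [ 0.6181 -0.02    0.1318] yaw 2.545 F [-1.8  3.   1.7] T [0.7   0.326 0.044] 0.27 49.997071623802185
```

send_rows([
  [2.0,[0,0,0],[0,0,0.08]],
  [2.0,[0,0,0],[0,0,0.08]],
  [2.0,[0,0,0],[0,0,0.08]],
])

```text
clock: 18.85
position: [0.6182, -0.0199, 0.1318]
ee_rot: [-1.267, -2.874, -0.001]
force: [-2.4, 2.2, 2.7]
width: 0.276
gripper_force: 50.0
```

```bash
python3 st.py
```

```text
18.85 j [ 0.36  0.59 -0.62  1.66  0.39  1.01  0.35] p [ 0.6182 -0.0199  0.1318] yaw 2.311 F [-2.4  2.2  2.7] T [0.55  0.387 0.186] 0.276 49.99612748622894
```

send_rows([
  [2.0,[0,0,0],[0,0,0.08]],
  [2.0,[0,0,0],[0,0,0.08]],
  [2.0,[0,0,0],[0,0,0.08]],
])

```text
clock: 19.15
position: [0.6182, -0.0199, 0.1318]
ee_rot: [-1.602, -2.702, -0.0]
force: [-1.8, 2.4, 2.6]
width: 0.272
gripper_force: 50.0
```

```bash
python3 st.py
```

```text
19.15 j [ 0.32  0.58 -0.56  1.66  0.35  1.    0.14] p [ 0.6182 -0.0199  0.1318] yaw 2.071 F [-1.8  2.4  2.6] T [0.505 0.428 0.194] 0.272 49.996002316474915
```

send_rows([
  [2.0,[0,0,0],[0,0,0.08]],
  [2.0,[0,0,0],[0,0,0.08]],
])

```text
clock: 19.35
position: [0.6182, -0.0198, 0.1318]
ee_rot: [-1.813, -2.565, -0.001]
force: [-2.4, 1.9, 1.2]
width: 0.271
gripper_force: 50.0
```

```bash
python3 st.py
```

```text
19.35 j [ 0.29  0.57 -0.52  1.67  0.33  0.99  0.  ] p [ 0.6182 -0.0198  0.1318] yaw 1.911 F [-2.4  1.9  1.2] T [0.57  0.432 0.233] 0.271 49.99609351158142
```

send_rows([
  [2.0,[0,0,0],[0,0,0.08]],
  [2.0,[0,0,0],[0,0,0.08]],
])

```text
clock: 19.55
position: [0.6183, -0.0198, 0.1318]
ee_rot: [-2.012, -2.413, -0.0]
force: [-2.3, 2.7, 1.9]
width: 0.275
gripper_force: 50.0
```

```bash
python3 st.py
```

```text
19.55 j [ 0.27  0.56 -0.48  1.67  0.3   0.98 -0.13] p [ 0.6183 -0.0198  0.1318] yaw 1.752 F [-2.3  2.7  1.9] T [0.597 0.318 0.32 ] 0.275 49.996052384376526
```

send_rows([
  [2.0,[0,0,0],[0,0,0.06]],
  [2.0,[0,0,0],[0,0,0.06]],
])

```text
clock: 19.75
position: [0.6183, -0.0198, 0.1318]
ee_rot: [-2.152, -2.288, -0.0]
force: [-2.6, 1.9, 1.8]
width: 0.274
gripper_force: 50.0
```

```bash
python3 st.py
```

```text
19.75 j [ 0.25  0.56 -0.45  1.67  0.28  0.98 -0.24] p [ 0.6183 -0.0198  0.1318] yaw 1.632 F [-2.6  1.9  1.8] T [0.54  0.372 0.344] 0.274 49.99687850475311
```

send_rows([
  [2.0,[0,0,0],[0,0,0.06]],
  [2.0,[0,0,0],[0,0,0.06]],
])

```text
clock: 19.95
position: [0.6183, -0.0198, 0.1318]
ee_rot: [-2.285, -2.155, -0.0]
force: [-1.6, 2.5, 1.8]
width: 0.275
gripper_force: 50.0
```

```bash
python3 st.py
```

```text
19.95 j [ 0.23  0.55 -0.42  1.67  0.26  0.97 -0.34] p [ 0.6183 -0.0198  0.1318] yaw 1.512 F [-1.6  2.5  1.8] T [0.606 0.335 0.232] 0.275 49.99689817428589
```

send_rows([
  [2.0,[0,0,0],[0,0,0.06]],
  [2.0,[0,0,0],[0,0,0.06]],
])

```text
clock: 20.15
position: [0.6184, -0.0198, 0.1318]
ee_rot: [-2.41, -2.014, -0.0]
force: [-0.4, 2.5, 1.8]
width: 0.272
gripper_force: 50.0
```

```bash
python3 st.py
```

```text
20.15 j [ 0.21  0.55 -0.39  1.67  0.24  0.97 -0.44] p [ 0.6184 -0.0198  0.1318] yaw 1.392 F [-0.4  2.5  1.8] T [0.562 0.337 0.307] 0.272 49.99694645404816
```

send_rows([
  [4.0,[0,0,0],[0,0,0]],
  [6.0,[0,0,0],[0,0,0]],
  [6.0,[0,0,0],[0,0,0]],
  [6.0,[0,0,0],[0,0,0]],
  [6.0,[0,0,0],[0,0,0]],
])

```text
clock: 20.65
position: [0.6185, -0.0209, 0.1317]
ee_rot: [2.411, 2.014, -0.0]
force: [0.7, 0.5, 0.5]
width: 0.638
gripper_force: 0.0
```

send_rows([
  [6.0,[0,0,-2],[0,0,0]],
  [6.0,[0,0,-3],[0,0,0]],
  [6.0,[0,0,-4],[0,0,0]],
  [6.0,[0,0,-2],[0,0,0]],
  [6.0,[0,0,0],[0,0,0]],
])

```text
clock: 21.15
position: [0.6203, -0.0203, 0.2454]
ee_rot: [2.408, 2.012, 0.008]
force: [-0.5, -0.8, 0.6]
width: 0.653
gripper_force: 0.0
```

```bash
python3 st.py
python3 - <<'E'
from h import *
w=arm.camera_params("wrist"); im=arm.get_image("wrist"); b=arm.get_image("scene")
u,v=proj([[.6188,-.0205,.15]],w)[0].astype(int); print(u,v)
a=cv2.imread("pics/w8.png")[:,:,::-1]
f=lambda i,y,x,h,wd:cv2.resize(i[max(y-h,0):y+h,max(x-wd,0):x+wd],(266,266),interpolation=cv2.INTER_CUBIC)
s0=cv2.imread("pics/scene0.png")[:,:,::-1]
top=np.hstack([f(a,228,283,38,38),f(im,v,u,38,38)]); bot=np.hstack([f(s0,212,291,25,25),f(b,212,291,25,25)])
c=cv2.resize(b[185:275,220:325],(266,228),interpolation=cv2.INTER_CUBIC); c=np.vstack([c,np.zeros((304,266,3),np.uint8)])
cv2.imwrite("pics/fin.png",np.hstack([np.vstack([top,bot]),c])[:,:,::-1])
E
```

```text
21.15 j [ 0.23  0.45 -0.41  1.54  0.19  1.19 -0.4 ] p [ 0.6203 -0.0203  0.2454] yaw 1.392 F [-0.5 -0.8  0.6] T [-0.06  -0.091 -0.039] 0.653 0.0
279 212
```

View pics/fin.png

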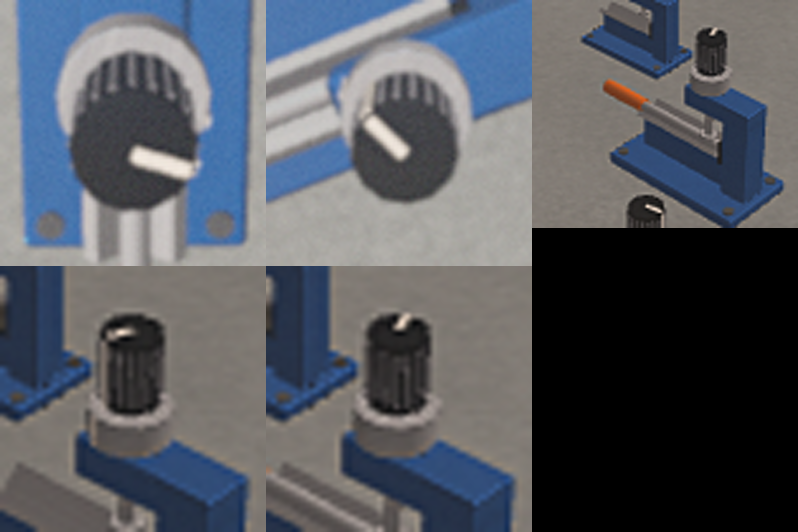

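The final crops show the pin in the groove with its sleeve overhanging and the foot down on it. The knob line moved from (165,160) to (385,135), about 2.4 rad clockwise, which matches the turn I sent, so the pads didn't slip on the knob. Torque levelled off at about 0.30 Nm over the last ~0.36 rad, so the ratchet slipped by less than 0.5 rad. The gripper is clear.

```bash
python3 -c "
from cell import arm
print(arm.sign_off())"
```

```text
the job is handed in; nothing more can be done
None
```

The pin is home against the rubber stop and clamped. I turned the knob about 2.4 rad clockwise until torque levelled off at about 0.30 Nm, stopped with an estimated 0.3–0.4 rad of slip (limit 0.79 rad), let go and handed the job in at about 21 s; I didn't read the slip itself from the white lines.

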